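# Put the hand stamps away in the lever-lid stamp box

### The job

Stand the black glass paperweight on the stamp box's lift lever so that it keeps the lid up by itself, then put every hand stamp upright into a pocket of its own. When all are in, take the paperweight off so the lid closes; leave the cork coaster centred on the green felt spot and the paperweight standing centred on the coaster. Do not shift the other things on the desk.

Things in the scene. Friction and masses are not known exactly. Their poses are not given: they have to be found in the camera images.
- stamp_box: Grey steel stamp box fixed to the desk, 68 (x) x 188 (y) x 28 mm high; with its deep cream lid shut, 62 mm high. Origin at desk level under the middle of the row of pockets, which runs along its y; its x points to the back (lid hinge), -x to the front, where the lift lever sticks out. The box reaches 25 mm in front of the origin and 43 mm behind.
- lift_lever (a joint): Lift lever angle, rad: 0 up (at rest, lid shut), 0.26 fully down (lid fully open, pad level). Spring and lid push it up: about 2 N down on the pad moves it, 1.5 N keeps it down; let go, it rises and the lid shuts in about a second.
- lever_pad (a point): Centre of the top of the lever's black square pad, 76 x 76 mm, in front of the box. Up, it is 42 mm above the desk and slopes 0.26 rad (front edge higher); fully down it is level, 14 mm above the desk, 137 mm in front of the box's origin (along its -x).
- box_lid (a joint): Angle of the lid in rad: 0 shut, 2.0 fully open, tilted back beyond upright. It is linked to the lever and follows it. Open, the lid stands wholly behind the row, its top edge 68 mm from the hinge, about 90 mm above the desk.
- paperweight: The black glass paperweight, a round block 60 mm in diameter and 48 mm high (straight sides up to 36 mm, then a bevel), about 0.36 kg, heavy enough to hold the lever down. Origin at the centre of its underside, z up when it stands.
- coaster: The round cork coaster, 66 mm in diameter, 10 mm thick. Origin at the centre of its underside.
- felt_spot: The round green felt spot fixed to the desk, 96 mm in diameter, 2 mm thick, where coaster and paperweight live. Origin at its centre, at desk level.
- stamp0: Hand stamp with a wood-brown knob, 44 mm high: round black base 34 mm in diameter and 14 mm high, a thin neck of 16 mm, and a knob 22 mm in diameter from 26 to 44 mm above the underside. 50 g. Origin at the centre of its underside, z up when it stands. May be absent.
- stamp1: Hand stamp with a red knob, 44 mm high: round black base 34 mm in diameter and 14 mm high, a thin neck of 16 mm, and a knob 22 mm in diameter from 26 to 44 mm above the underside. 50 g. Origin at the centre of its underside, z up when it stands. May be absent.
- stamp2: Hand stamp with a blue knob, 44 mm high: round black base 34 mm in diameter and 14 mm high, a thin neck of 16 mm, and a knob 22 mm in diameter from 26 to 44 mm above the underside. 50 g. Origin at the centre of its underside, z up when it stands. May be absent.
- stamp3: Hand stamp with a yellow knob, 44 mm high: round black base 34 mm in diameter and 14 mm high, a thin neck of 16 mm, and a knob 22 mm in diameter from 26 to 44 mm above the underside. 50 g. Origin at the centre of its underside, z up when it stands. May be absent.
- pocket0 (a point): Centre of the floor of pocket 0 (counted from the box's +y end), 42 x 42 mm, 4 mm above the desk; the walls round it, 4 mm thick, reach 28 mm above the desk. Pockets lie in a row 46 mm apart. Any stamp may go in any pocket.
- pocket1 (a point): Centre of the floor of pocket 1 (counted from the box's +y end), 42 x 42 mm, 4 mm above the desk; the walls round it, 4 mm thick, reach 28 mm above the desk. Pockets lie in a row 46 mm apart. Any stamp may go in any pocket.
- pocket2 (a point): Centre of the floor of pocket 2 (counted from the box's +y end), 42 x 42 mm, 4 mm above the desk; the walls round it, 4 mm thick, reach 28 mm above the desk. Pockets lie in a row 46 mm apart. Any stamp may go in any pocket.
- pocket3 (a point): Centre of the floor of pocket 3 (counted from the box's +y end), 42 x 42 mm, 4 mm above the desk; the walls round it, 4 mm thick, reach 28 mm above the desk. Pockets lie in a row 46 mm apart. Any stamp may go in any pocket.
- stapler: A bystander, to be left alone: tan stapler, 135 mm long, 55 mm high. Origin at the centre of its underside.
- staple_box: A bystander, to be left alone: red tin staple box, 75 x 45 x 26 mm. Origin at the centre of its underside.
- pen_cup: A bystander, to be left alone: dark steel pen cup, 76 mm across, 95 mm high. Origin at the centre of its underside.
- ink_pad: A bystander, to be left alone: ink pad in a flat tin, 75 x 110 x 12 mm. Origin at the centre of its underside.
There are look-alikes about, which are no part of the job. What is shaped like the stamp0 but orange, pink or purple is not meant.

How it is judged (in metres and radians):
On the way, in this order (a step that is already met when the one before it is completed fails the run):
1. the paperweight stands on the lever pad by itself and holds the lid raised, the fingers touching nothing (value of joint box_lid above 1.7 rad and horizontal distance between paperweight and lever_pad below 0.045 m and angle between paperweight's own z axis and vertical below 0.2 rad and contact force between the fingers and anything else below 0.3 N), for 0.3 s.
2. with the lid raised, every stamp stands in a pocket (((horizontal distance between stamp0 and pocket0 below 0.009 m and z of stamp0 in the frame of pocket0 below 0.006 m and angle between stamp0's own z axis and vertical below 0.2 rad) or (horizontal distance between stamp0 and pocket1 below 0.009 m and z of stamp0 in the frame of pocket1 below 0.006 m and angle between stamp0's own z axis and vertical below 0.2 rad) or (horizontal distance between stamp0 and pocket2 below 0.009 m and z of stamp0 in the frame of pocket2 below 0.006 m and angle between stamp0's own z axis and vertical below 0.2 rad) or (horizontal distance between stamp0 and pocket3 below 0.009 m and z of stamp0 in the frame of pocket3 below 0.006 m and angle between stamp0's own z axis and vertical below 0.2 rad)) and ((horizontal distance between stamp1 and pocket0 below 0.009 m and z of stamp1 in the frame of pocket0 below 0.006 m and angle between stamp1's own z axis and vertical below 0.2 rad) or (horizontal distance between stamp1 and pocket1 below 0.009 m and z of stamp1 in the frame of pocket1 below 0.006 m and angle between stamp1's own z axis and vertical below 0.2 rad) or (horizontal distance between stamp1 and pocket2 below 0.009 m and z of stamp1 in the frame of pocket2 below 0.006 m and angle between stamp1's own z axis and vertical below 0.2 rad) or (horizontal distance between stamp1 and pocket3 below 0.009 m and z of stamp1 in the frame of pocket3 below 0.006 m and angle between stamp1's own z axis and vertical below 0.2 rad)) and ((horizontal distance between stamp2 and pocket0 below 0.009 m and z of stamp2 in the frame of pocket0 below 0.006 m and angle between stamp2's own z axis and vertical below 0.2 rad) or (horizontal distance between stamp2 and pocket1 below 0.009 m and z of stamp2 in the frame of pocket1 below 0.006 m and angle between stamp2's own z axis and vertical below 0.2 rad) or (horizontal distance between stamp2 and pocket2 below 0.009 m and z of stamp2 in the frame of pocket2 below 0.006 m and angle between stamp2's own z axis and vertical below 0.2 rad) or (horizontal distance between stamp2 and pocket3 below 0.009 m and z of stamp2 in the frame of pocket3 below 0.006 m and angle between stamp2's own z axis and vertical below 0.2 rad)) and ((horizontal distance between stamp3 and pocket0 below 0.009 m and z of stamp3 in the frame of pocket0 below 0.006 m and angle between stamp3's own z axis and vertical below 0.2 rad) or (horizontal distance between stamp3 and pocket1 below 0.009 m and z of stamp3 in the frame of pocket1 below 0.006 m and angle between stamp3's own z axis and vertical below 0.2 rad) or (horizontal distance between stamp3 and pocket2 below 0.009 m and z of stamp3 in the frame of pocket2 below 0.006 m and angle between stamp3's own z axis and vertical below 0.2 rad) or (horizontal distance between stamp3 and pocket3 below 0.009 m and z of stamp3 in the frame of pocket3 below 0.006 m and angle between stamp3's own z axis and vertical below 0.2 rad)) and value of joint box_lid above 1.7 rad), for 0.2 s.
3. the lever is let go and the lid is shut over the stamps (((horizontal distance between stamp0 and pocket0 below 0.009 m and z of stamp0 in the frame of pocket0 below 0.006 m and angle between stamp0's own z axis and vertical below 0.2 rad) or (horizontal distance between stamp0 and pocket1 below 0.009 m and z of stamp0 in the frame of pocket1 below 0.006 m and angle between stamp0's own z axis and vertical below 0.2 rad) or (horizontal distance between stamp0 and pocket2 below 0.009 m and z of stamp0 in the frame of pocket2 below 0.006 m and angle between stamp0's own z axis and vertical below 0.2 rad) or (horizontal distance between stamp0 and pocket3 below 0.009 m and z of stamp0 in the frame of pocket3 below 0.006 m and angle between stamp0's own z axis and vertical below 0.2 rad)) and ((horizontal distance between stamp1 and pocket0 below 0.009 m and z of stamp1 in the frame of pocket0 below 0.006 m and angle between stamp1's own z axis and vertical below 0.2 rad) or (horizontal distance between stamp1 and pocket1 below 0.009 m and z of stamp1 in the frame of pocket1 below 0.006 m and angle between stamp1's own z axis and vertical below 0.2 rad) or (horizontal distance between stamp1 and pocket2 below 0.009 m and z of stamp1 in the frame of pocket2 below 0.006 m and angle between stamp1's own z axis and vertical below 0.2 rad) or (horizontal distance between stamp1 and pocket3 below 0.009 m and z of stamp1 in the frame of pocket3 below 0.006 m and angle between stamp1's own z axis and vertical below 0.2 rad)) and ((horizontal distance between stamp2 and pocket0 below 0.009 m and z of stamp2 in the frame of pocket0 below 0.006 m and angle between stamp2's own z axis and vertical below 0.2 rad) or (horizontal distance between stamp2 and pocket1 below 0.009 m and z of stamp2 in the frame of pocket1 below 0.006 m and angle between stamp2's own z axis and vertical below 0.2 rad) or (horizontal distance between stamp2 and pocket2 below 0.009 m and z of stamp2 in the frame of pocket2 below 0.006 m and angle between stamp2's own z axis and vertical below 0.2 rad) or (horizontal distance between stamp2 and pocket3 below 0.009 m and z of stamp2 in the frame of pocket3 below 0.006 m and angle between stamp2's own z axis and vertical below 0.2 rad)) and ((horizontal distance between stamp3 and pocket0 below 0.009 m and z of stamp3 in the frame of pocket0 below 0.006 m and angle between stamp3's own z axis and vertical below 0.2 rad) or (horizontal distance between stamp3 and pocket1 below 0.009 m and z of stamp3 in the frame of pocket1 below 0.006 m and angle between stamp3's own z axis and vertical below 0.2 rad) or (horizontal distance between stamp3 and pocket2 below 0.009 m and z of stamp3 in the frame of pocket2 below 0.006 m and angle between stamp3's own z axis and vertical below 0.2 rad) or (horizontal distance between stamp3 and pocket3 below 0.009 m and z of stamp3 in the frame of pocket3 below 0.006 m and angle between stamp3's own z axis and vertical below 0.2 rad)) and value of joint box_lid below 0.1 rad), for 0.2 s.
At the end, for the whole second after the job is handed in: Every stamp present stands in a pocket (within 9 mm of its centre, on its floor, upright within 0.2 rad); the lid is shut (under 0.1 rad); the coaster lies flat on the felt spot within 15 mm of its centre; the paperweight stands on the coaster within 10 mm of its centre, upright, at rest (all of step 3 and horizontal distance between coaster and felt_spot below 0.015 m and z of coaster in the frame of felt_spot below 0.006 m and angle between each of coaster, paperweight's own z axis and vertical below 0.1 rad and horizontal distance between paperweight and coaster below 0.01 m and z of paperweight in the frame of coaster between 0.006 and 0.015 m and linear speed of each of paperweight, coaster below 0.02 m/s); the robot touches nothing.
It fails at once if a bystander is shifted by more than 40 mm (distance of any of stapler, staple_box, pen_cup, ink_pad from where it was at the start of the episode above 0.04 m).
Of stamp0, stamp1, stamp2, stamp3 only 2 to 4 are there at a start; the rules pass over those that are not, and their reading is None.
At some moment in a run one of stamp0, stamp1, stamp2, stamp3, coaster may be knocked a few centimetres aside while the robot is not near it.
Once in a run the grip may slacken for a moment while it holds something.
It also fails if it takes over 210 s, if anything falls off the work surface, if the arm or the gripper's body presses on something with over 40 N, if the wrist force passes 120 N, or if a joint passes its speed limit or range.

### The arm

A 6-joint arm with a two-finger parallel gripper is mounted at the origin on the work surface. World frame = base frame: x ahead of the robot, y to its left, z up, the work surface at z = 0. Lengths are in mm, angles in degrees, forces in N, time in s.
With the tool pointing down it reaches from about 300 to 850 mm from the base axis. Payload 4.2 kg.
Tool frame: the origin (TCP) lies midway between the tips of the shut fingers; the grasp point (between the pads) lies 19 mm behind it (env.hold_point_z is the z of the grasp point in the tool frame, in mm); z points along the fingers, y is the direction in which the jaws open and shut (so a half turn about z gives the same grasp; the last joint's range is limited). The gripper opens to 91 mm and grips with 3 to 60 N. Pads are 32 mm wide; open, the fingers measure 118 mm over their backs; the gripper's body (76 mm by 178 mm) begins 60 mm behind the grasp point.
Start: joints at [-78.037, 18.312, 89.639, -0, 72.044, -1.146], TCP at [130.417, -560.031, 213.976] pointing down, gripper open.
Joint ranges: [-177.97, 177.97], [-48.28, 115.42], [12.27, 149.76], [-77.06, 257.06], [2.81, 150.46], [-146.56, 146.56]. Speed limits (degrees/s): [147.25, 147.25, 180, 180, 180, 180].

### API

Orientations are given as [roll, pitch, yaw] about the fixed x, y, z axes, in that order (R = Rz(yaw) Ry(pitch) Rx(roll)).
In Python, from workcell import env, grab_frame, camera_params, spotter gives the robot as it stands. The module is installed in compiled form; this text tells all that it offers.
- The arm moves only by the shell command python3 -m jog 'ROWS' [FORCE]. ROWS is text: rows parted by semicolons, each of 7 numbers parted by spaces: the turn, a rotation vector about the world's x, y, z in units of 5 degrees (1.0 is 5 degrees), then the shift along the world's x, y, z in units of 25 mm (1.0 is 25 mm), then the opening, from 0 (shut) to 1 (fully open). A call has 1 to 5 rows; each row is the pose to reach, as a shift and turn from the pose commanded when the call began; what a row does not reach only later rows make up. A row lasts 1/8 s, in which the tool goes at most 62.5 mm and 10.7 degrees, less where a joint would pass 70% of its speed; a pose out of reach is approached as far as the arm can. A call with a gripper value outside its range is refused whole. The fingers move at their own pace and stop on an object; FORCE is the grip in N (left out, the last holds). Time passes only in rows, so rows that repeat a pose let the fingers close. It gives the time, the measured TCP pose, the force and the opening at its end, in the units of the state.
- env.state(): the state, without advancing time (a new reading comes with each control period).
- grab_frame(name): name is "scene" or "top"; returns the picture (420x560x3 uint8, red, green, blue); there is no depth.
- camera_params(name): a dict with "K" (3x3 intrinsics, pixels), "rvec" (rotation vector, rad) and "tvec" (3), from world to camera coordinates, as OpenCV has them. Camera axes: x right, y down, z forward; pixel columns grow to the right and rows downward; lengths in mm; the calibration is good to about 2 mm. A picture is of the moment at which its call begins. camera_params takes no time and is no camera call.
- env.job_done(): hands the job in, once; it reports no verdict.
Trained networks look in the newest picture that a camera, given by its name, has taken for a name from the list of things; names that differ only in an ending like _2 or _b are one class to them, and where a whole thing is asked for, a point or a joint stands for the part that bears it (a point fixed in the world has none). Each returns a list of dicts, best first, with "conf" (0 to 1); they miss things now and then, are a little off and sometimes report something else, mostly with a low value. They report only what shows in the picture. A call takes as long as a camera call. They do not tell look-alikes from the thing itself.
- spotter.look_for(query, camera): "box" ([left, top, width, height] in pixels, round what is visible of it).
- spotter.trace(query, camera): "region" (420x560 bool, what is visible of it) and "box" ([left, top, width, height] in pixels, round what is visible of it).
The state is a dict: "time_s": time; "qpos": joint angles; "qvel": joint speeds; "effort": joint torques, N m; "ee_pos": TCP position; "ee_rot": TCP orientation; "force": force on the tool from outside, world axes, zero at the start; "torque": the same for the moment, N m; "gripper_width": finger opening in mm.
Only numpy, scipy, OpenCV 4.12 (cv2) and the standard library are available. Lean on these libraries where they do the work, as an engineer would, in place of code of your own. Each camera call takes 0.05 s, during which the arm holds its last target. There are 200 camera calls.

## Working session

There is one attempt and no reset: what is moved stays moved. The work goes in short steps, Python scripts to look and compute and a shell command to move; the robot and the scene stay as the last step left them, time stands still between calls to the robot, and variables do not carry over. Pictures are saved under pics/ and viewed, about 12 in all and at most 16, crops included, and the job is handed in when it is done.

```bash
mkdir -p pics; cat > h.py <<'E'
import numpy as np, cv2
from workcell import env, grab_frame, camera_params, spotter
def cam(n):
    p=camera_params(n); return np.array(p["K"],float),np.array(p["rvec"],float),np.array(p["tvec"],float).reshape(3)
def ray(n,u,v,z):
    K,r,t=cam(n); R=cv2.Rodrigues(r)[0]; c=-R.T@t
    d=R.T@np.linalg.inv(K)@np.array([u,v,1.]); return c+d*(z-c[2])/d[2]
def proj(n,P):
    K,r,t=cam(n); return cv2.projectPoints(np.array(P,float).reshape(-1,1,3),r,t,K,None)[0].reshape(-1,2)
def save(n,f,crop=None,s=1):
    im=grab_frame(n); o=im
    if crop: x,y,w,h=crop; o=im[y:y+h,x:x+w]
    cv2.imwrite(f,cv2.resize(o[:,:,::-1],None,fx=s,fy=s,interpolation=cv2.INTER_CUBIC)); return im
E
python3 - <<'E'
from h import *
a=save("scene","pics/s0.png",s=1.4); b=save("top","pics/t0.png",s=1.4)
for n in("scene","top"):
    K,r,t=cam(n);R=cv2.Rodrigues(r)[0]; print(n,K[0,0],(-R.T@t).round(),R[2].round(2))
for q in["stamp_box","lever_pad","paperweight","coaster","felt_spot","stamp0","stamp1","stamp2","stamp3","stapler","staple_box","pen_cup","ink_pad"]:
    for n in("top",):
        print(q,[(d["box"],round(d["conf"],2)) for d in spotter.look_for(q,n)][:6])
s=env.state();print(s["time_s"],s["ee_pos"],s["ee_rot"],s["gripper_width"])
E
```

```text
scene 400.9726558705306 [1435.  -40.  603.] [-0.84  0.09 -0.54]
top 499.6137622875855 [ 412.   59. 1368.] [ 0.12 -0.02 -0.99]
stamp_box [([258.8, 165.8, 71.1, 85.6], 0.97)]
lever_pad []
paperweight [([371.3, 201.9, 26.4, 23.1], 0.76)]
coaster [([412.3, 229.7, 26.4, 22.0], 0.88)]
felt_spot [([352.4, 249.0, 34.6, 33.4], 0.87), ([185.2, 213.7, 7.2, 14.8], 0.36), ([260.7, 163.6, 71.7, 86.6], 0.25)]
stamp0 [([159.7, 244.3, 7.6, 16.1], 0.68), ([186.6, 176.2, 11.5, 17.5], 0.68), ([183.6, 210.8, 10.0, 17.2], 0.62), ([205.1, 259.9, 9.6, 10.4], 0.51), ([206.3, 195.1, 12.5, 13.7], 0.51)]
stamp1 [([159.7, 244.3, 7.6, 16.1], 0.68), ([186.6, 176.2, 11.5, 17.5], 0.68), ([183.6, 210.8, 10.0, 17.2], 0.62), ([205.1, 259.9, 9.6, 10.4], 0.51), ([206.3, 195.1, 12.5, 13.7], 0.51)]
stamp2 [([159.7, 244.3, 7.6, 16.1], 0.68), ([186.6, 176.2, 11.5, 17.5], 0.68), ([183.6, 210.8, 10.0, 17.2], 0.62), ([205.1, 259.9, 9.6, 10.4], 0.51), ([206.3, 195.1, 12.5, 13.7], 0.51)]
stamp3 [([159.7, 244.3, 7.6, 16.1], 0.68), ([186.6, 176.2, 11.5, 17.5], 0.68), ([183.6, 210.8, 10.0, 17.2], 0.62), ([205.1, 259.9, 9.6, 10.4], 0.51), ([206.3, 195.1, 12.5, 13.7], 0.51)]
stapler [([423.4, 149.0, 21.2, 52.5], 0.91)]
staple_box [([197.4, 122.2, 19.9, 29.7], 0.9)]
pen_cup [([131.9, 144.8, 32.0, 29.5], 0.62), ([255.0, 161.9, 79.6, 91.7], 0.18)]
ink_pad [([83.7, 235.5, 47.9, 39.9], 0.92)]
0.75 [ 130.41416694 -560.03044314  213.98338497] [1.79994289e+02 7.33140049e-04 1.31100619e+01] 91.00783416127213
```

View pics/t0.png

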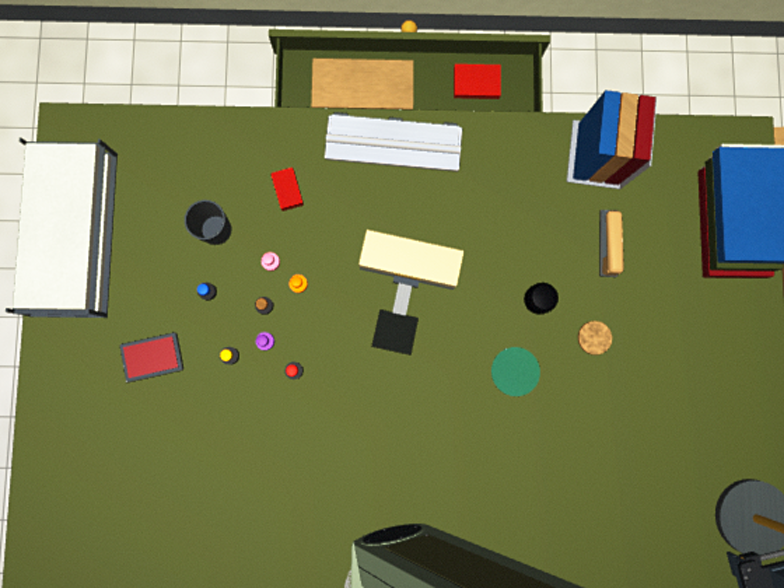

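View pics/s0.png

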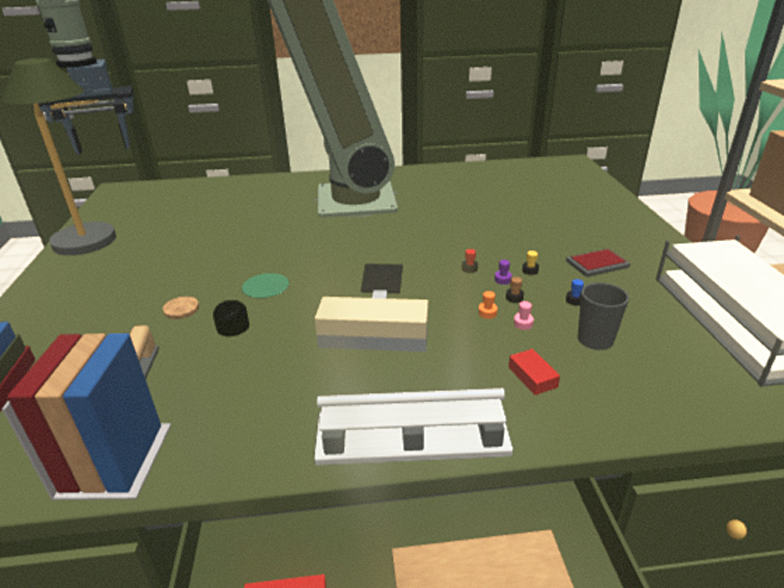

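Both views show all four stamps: brown (263,304), red (293,370), blue (205,290) and yellow (228,355) in the 1.4x top view. Orange, pink and purple are look-alikes. The box is at about (411,258), the lever pad at (395,332), the paperweight (541,297), coaster (595,337) and felt (516,371). Next I'll turn these into positions using both cameras.

```bash
cat >> h.py <<'E'
from scipy.optimize import least_squares
def ring(r,z): a=np.linspace(0,2*np.pi,40); return np.c_[r*np.cos(a),r*np.sin(a),0*a+z]
SH={"knob":np.r_[ring(11,26),ring(11,44)],"pw":np.r_[ring(30,0),ring(30,36),ring(24,48)],"co":np.r_[ring(33,0),ring(33,10)],"felt":ring(48,2)}
def bc(p): return (p.min(0)+p.max(0))/2
def fit(obs,sh,z0=0):
    """obs: {cam: (u,v) bbox centre}"""
    g=ray(*[(n,)+tuple(o) for n,o in obs.items()][0],20)[:2]
    f=lambda q: np.concatenate([bc(proj(n,SH[sh]+[q[0],q[1],z0]))-o for n,o in obs.items()])
    s=least_squares(f,g); return s.x.round(1),np.abs(s.fun).max().round(1)
HUE={"brown":((8,110,60),(17,215,190)),"red":((0,190,120),(4,255,255)),"blue":((102,150,90),(116,255,255)),"yellow":((25,150,120),(33,255,255))}
def knobs(n,im=None,amin=12):
    im=grab_frame(n) if im is None else im
    hsv=cv2.cvtColor(im,cv2.COLOR_RGB2HSV); out={}
    for c,(l,h) in HUE.items():
        m=cv2.inRange(hsv,np.array(l),np.array(h)); k,_,st,ce=cv2.connectedComponentsWithStats(m)
        out[c]=[((s[0]+s[2]/2-.5,s[1]+s[3]/2-.5),int(s[4])) for s in st[1:] if amin<s[4]<400]
    return out
E
python3 - <<'E'
from h import *
ims={n:cv2.imread(f)[:,:,::-1] for n,f in(("top","pics/t0.png"),("scene","pics/s0.png"))}
ims={n:grab_frame(n) for n in ims}
for n in ims:
    print(n)
    for c,l in knobs(n,ims[n]).items(): print(c,l[:8])
for u,v in((188,217),(203,204),(189,244),(178,186),(192,186)):
    pass
hsv=cv2.cvtColor(ims["top"],cv2.COLOR_RGB2HSV)
print("brown hsv",hsv[215:219,186:190].reshape(-1,3)[::3].tolist(),"pad",hsv[237,282],"lid",hsv[185,294],"floor",hsv[300,200],'felt',hsv[265,368])
# lid top
m=cv2.inRange(hsv,np.array((18,30,180)),np.array((35,140,255)))[150:220,240:345]
p=np.argwhere(m)[:,::-1]+[240,150]; bx=cv2.boxPoints(cv2.minAreaRect(p.astype(np.float32)))
w=np.array([ray("top",u,v,62) for u,v in bx]); print("lid corners",w.round(0).tolist(),w.mean(0).round(1))
m=cv2.inRange(hsv,np.array((0,0,0)),np.array((180,255,60)))[215:260,255:305]
k,_,st,ce=cv2.connectedComponentsWithStats(m);i=1+st[1:,4].argmax();print("pad",ce[i]+[255,215],ray("top",*(ce[i]+[255,215]),42).round(1),st[i])
for q,s in(("paperweight","pw"),("coaster","co"),("felt_spot","felt")):
    o={}
    for n in ims:
        d=spotter.trace(q,n)
        if d:
            y,x=np.nonzero(d[0]["region"]); o[n]=np.array([(x.min()+x.max())/2,(y.min()+y.max())/2]); print(q,n,d[0]["conf"],d[0]["box"])
    for n in o: print(q,n,*fit({n:o[n]},s))
    if len(o)>1: print(q,'both',*fit(o,s))
E
```

```text
top
brown [((np.float64(443.5), np.float64(73.0)), 14), ((np.float64(343.0), np.float64(70.0)), 27), ((np.float64(233.5), np.float64(76.0)), 22), ((np.float64(437.0), np.float64(110.0)), 264), ((np.float64(436.5), np.float64(173.0)), 112), ((np.float64(186.5), np.float64(216.5)), 31), ((np.float64(424.5), np.float64(236.0)), 16)]
red [((np.float64(208.0), np.float64(264.5)), 55)]
blue [((np.float64(144.5), np.float64(206.5)), 54)]
yellow [((np.float64(160.5), np.float64(253.5)), 44)]
scene
brown [((np.float64(199.5), np.float64(23.5)), 150), ((np.float64(552.5), np.float64(102.5)), 77), ((np.float64(546.5), np.float64(115.5)), 35), ((np.float64(555.0), np.float64(114.0)), 24), ((np.float64(551.0), np.float64(125.0)), 41), ((np.float64(498.0), np.float64(158.0)), 289), ((np.float64(335.0), np.float64(184.0)), 21), ((np.float64(368.5), np.float64(204.0)), 70)]
red []
blue [((np.float64(412.5), np.float64(205.5)), 70), ((np.float64(65.0), np.float64(257.0)), 18), ((np.float64(52.0), np.float64(274.5)), 29)]
yellow []
brown hsv [[16, 175, 198], [16, 181, 203], [16, 176, 199], [15, 172, 1
[... 199 characters left out ...]
0, 62.0]] [631.1  -1.7  62. ]
pad [281.85092348 236.97097625] [490.8  26.9  42. ] [ 11   6  33  32 758]
paperweight top 0.71 [371.5, 203.1, 26.5, 22.2]
paperweight scene 0.94 [154.4, 213.0, 21.0, 27.9]
paperweight top [ 561.1 -258.2] 0.0
paperweight scene [ 563.1 -258. ] 0.0
paperweight both [ 561.6 -258.2] 0.3
coaster top 0.89 [414.9, 230.4, 21.1, 22.6]
coaster scene 0.74 [112.7, 213.4, 30.4, 12.0]
coaster top [ 487.1 -365.2] 0.0
coaster scene [ 489.1 -365.9] 0.0
coaster both [ 487.7 -365.8] 0.3
felt_spot top 0.64 [352.6, 247.2, 33.1, 37.0]
felt_spot scene 0.59 [173.5, 196.3, 34.3, 16.5]
felt_spot top [ 418.8 -208.4] 0.0
felt_spot scene [ 426.1 -209.7] 0.0
felt_spot both [ 420.3 -209.4] 1.1
```

```bash
python3 -m jog '0 0 -4.9 10 7 0 1;0 0 -4.9 10 7 0 1;0 0 -4.9 10 7 0 1;0 0 -4.9 10 7 0 1;0 0 -4.9 10 7 0 1' 30
python3 -m jog '0 0 0 7.26 5.08 -4 1;0 0 0 7.26 5.08 -4 1;0 0 0 7.26 5.08 -4 1;0 0 0 7.26 5.08 -4 1;0 0 0 7.26 5.08 -4 1'
python3 - <<'E'
from h import *
im=grab_frame("top"); save("scene","pics/s1.png",(40,100,300,220),2)
hsv=cv2.cvtColor(im,cv2.COLOR_RGB2HSV);m=cv2.inRange(hsv,np.array((65,100,80)),np.array((88,255,255)))
k,_,st,ce=cv2.connectedComponentsWithStats(m);i=1+st[1:,4].argmax();print(st[i],ray("top",*ce[i],2),[c.tolist() for c in ce[1:] if 0])
print(env.state()["ee_pos"],env.state()["ee_rot"],env.state()["time_s"])
d=spotter.trace("paperweight","scene")
if d:
    y,x=np.nonzero(d[0]["region"]);print(fit({"scene":((x.min()+x.max())/2,(y.min()+y.max())/2)},"pw"))
E
```

```text
time_s: 1.78
ee_pos: [381.2, -384.4, 214.2]
ee_rot: [180.0, -0.0, -11.4]
force: [0.8, -1.1, 1.2]
gripper_width: 91.0
time_s: 2.4
ee_pos: [562.4, -255.8, 111.5]
ee_rot: [-179.9, 0.2, -11.1]
force: [-0.6, -0.3, 0.3]
gripper_width: 91.4
[351 248  35  35 922] [ 420.27657201 -208.26783562    2.        ] []
[ 561.00507005 -258.45111137  113.6986443 ] [ 1.79977676e+02  6.03267069e-02 -1.13262092e+01] 2.5
(array([ 565.2, -258.9]), np.float64(0.0))
```

View pics/s1.png

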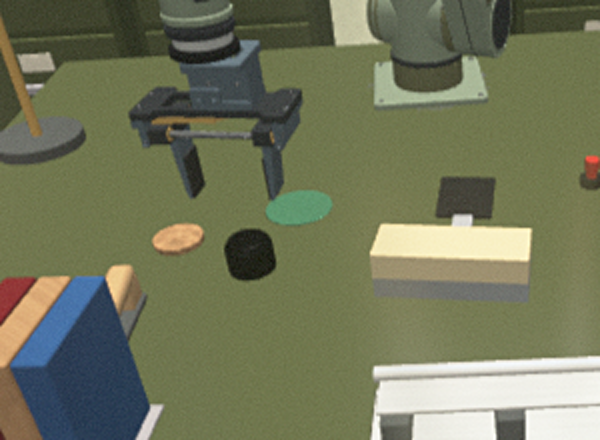

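The gripper is above the paperweight at crop (250,254) with its jaws on either side, so I'll descend, grip and lift.

```bash
python3 -m jog '0 0 0 0 0 -2.1 1;0 0 0 0 0 -4.2 1;0 0 0 0 0 -4.2 1;0 0 0 0 0 -4.2 1;0 0 0 0 0 -4.2 0' 35
python3 -m jog '0 0 0 0 0 0 0;0 0 0 0 0 0 0;0 0 0 0 0 0 0;0 0 0 0 0 0 0;0 0 0 0 0 0 0'
python3 -m jog '0 0 0 0 0 1 0;0 0 0 0 0 2 0;0 0 0 0 0 3 0;0 0 0 0 0 3 0;0 0 0 0 0 3 0'
```

```text
time_s: 3.18
ee_pos: [562.7, -259.9, 11.9]
ee_rot: [179.9, -0.3, -11.4]
force: [0.6, 0.6, -0.5]
gripper_width: 84.0
time_s: 3.8
ee_pos: [561.5, -258.2, 9.7]
ee_rot: [-180.0, -0.0, -11.4]
force: [-0.5, 2.3, 6.5]
gripper_width: 59.5
time_s: 4.42
ee_pos: [560.0, -258.1, 82.3]
ee_rot: [-180.0, 0.2, -11.4]
force: [-0.9, 0.2, -4.1]
gripper_width: 59.6
```

```bash
python3 -m jog '0 0 0 -1 3 0 0;0 0 0 -1.5 5 0 0;0 0 0 -2.9 11.44 0 0;0 0 0 -2.9 11.44 0 0;0 0 0 -2.9 11.44 0 0'
python3 -m jog '0 0 0 0 1 0 0;0 0 0 0 1 0 0;0 0 0 0 0 0 0;0 0 0 0 0 0 0'
python3 - <<'E'
from h import *
im=save("scene","pics/s2.png",(150,100,250,190),2.4)
print(env.state()["ee_pos"],env.state()["gripper_width"])
E
```

```text
time_s: 5.05
ee_pos: [486.5, 29.5, 82.5]
ee_rot: [180.0, 0.2, -11.3]
force: [0.8, 0.9, -2.7]
gripper_width: 59.3
time_s: 5.55
ee_pos: [488.0, 25.7, 83.0]
ee_rot: [179.9, 0.1, -11.5]
force: [0.5, 0.2, -3.5]
gripper_width: 59.0
[488.12433331  26.32748751  83.20277221] 59.71340736656305
```

View pics/s2.png

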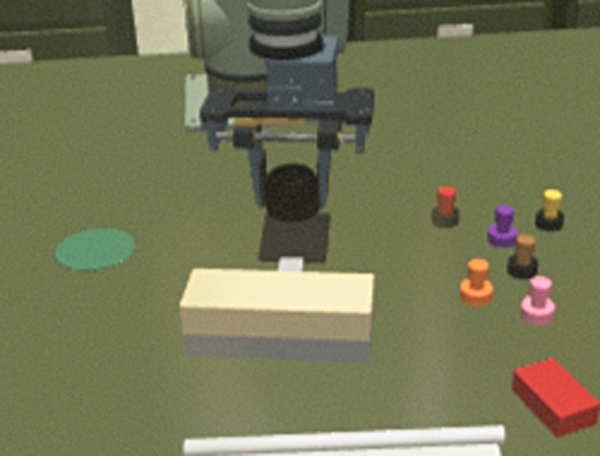

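The weight is held at crop (292,193), above the pad at (295,237). I'll press it down onto the pad.

```bash
python3 -m jog '0 0 0 0 0 -0.8 0;0 0 0 0 0 -1.4 0;0 0 0 0 0 -1.8 0;0 0 0 0 0 -2.1 0;0 0 0 0 0 -2.3 0'
python3 -m jog '0 0 0 0 0 -0.04 0;0 0 0 0 0 -0.08 0;0 0 0 0 0 -0.1 0;0 0 0 0 0 -0.1 0;0 0 0 0 0 -0.1 0'
python3 - <<'E'
from h import *
save("scene","pics/s3.png",(180,100,220,170),2.7)
E
```

```text
time_s: 6.22
ee_pos: [488.6, 27.4, 26.1]
ee_rot: [180.0, 0.0, -11.4]
force: [-0.2, 0.2, -2.2]
gripper_width: 59.3
time_s: 6.85
ee_pos: [489.0, 27.4, 24.1]
ee_rot: [-180.0, -0.0, -11.4]
force: [0.4, 0.0, -3.2]
gripper_width: 59.4
```

View pics/s3.png

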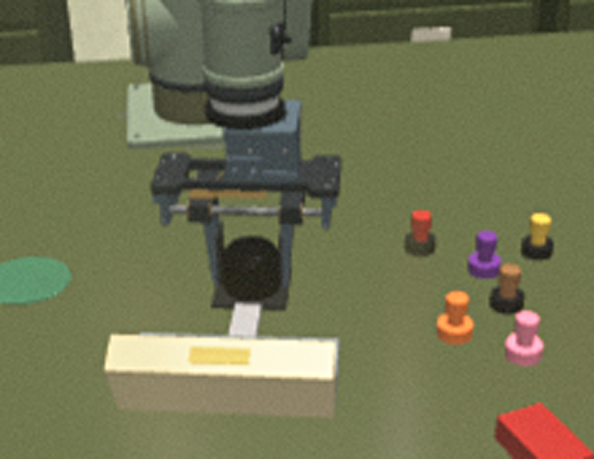

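```bash
python3 -m jog '0 0 0 0 0 -0.03 0;0 0 0 0 0 -0.06 0;0 0 0 0 0 -0.06 0'; python3 -m jog '0 0 0 0 0 -0.03 0;0 0 0 0 0 -0.06 0;0 0 0 0 0 -0.06 0'

```

```text
time_s: 7.28
ee_pos: [489.0, 27.4, 23.6]
ee_rot: [-180.0, -0.1, -11.4]
force: [-2.9, -0.8, 7.0]
gripper_width: 59.2
time_s: 7.65
ee_pos: [489.0, 27.4, 23.5]
ee_rot: [-180.0, -0.1, -11.4]
force: [-5.6, -0.1, 18.6]
gripper_width: 59.8
```

```bash
python3 -m jog '0 0 0 0 0 0.08 0;0 0 0 0 0 0.08 1;0 0 0 0 0 0.08 1;0 0 0 0 0 0.08 1;0 0 0 0 0 0.08 1'
python3 -m jog '0 0 0 0 0 0 1;0 0 0 0 0 1.5 1;0 0 0 0 0 4 1;0 0 0 0 0 4 1;0 0 0 0 0 4 1'
python3 -m jog '0 0 0 0 3 0 1;0 0 0 0 6 0 1;0 0 0 0 6 0 1;0 0 0 0 6 0 1'
python3 - <<'E'
from h import *
save("scene","pics/s4.png",(180,130,260,150),2.5)
im=grab_frame("top");save("top","pics/t4.png",(140,170,200,110),3)
k=knobs("top",im,5);print({c:k[c] for c in k if c!="brown"},[x for x in k["brown"] if x[0][0]<240 and x[0][1]>180]); 
for c in k:
  for o,a in k[c]:
    if o[0]<260 and 180<o[1]<300: print(c,fit({"top":np.array(o)},"knob")[0])
print(env.state()["ee_pos"])
d=spotter.look_for("stamp0","scene");print([(np.round(x["box"]),round(x["conf"],2)) for x in d])
E
```

```text
time_s: 8.28
ee_pos: [488.6, 27.4, 22.8]
ee_rot: [180.0, 0.0, -11.4]
force: [0.2, 0.6, -0.1]
gripper_width: 90.9
time_s: 8.9
ee_pos: [488.1, 27.4, 122.7]
ee_rot: [180.0, 0.0, -11.4]
force: [-0.8, -0.5, -0.7]
gripper_width: 91.1
time_s: 9.4
ee_pos: [487.4, 178.5, 121.0]
ee_rot: [179.9, 0.2, -11.2]
force: [0.4, -0.5, -0.1]
gripper_width: 91.4
{'red': [((np.float64(509.5), np.float64(194.0)), 8), ((np.float64(208.0), np.float64(264.5)), 55)], 'blue': [((np.float64(144.5), np.float64(206.5)), 54)], 'yellow': [((np.float64(160.5), np.float64(253.5)), 44)]} []
red [415.9 220.8]
blue [567.6 394.5]
yellow [443.2 346.8]
[487.89334567 176.33761359 121.86354011]
[(array([341., 212.,  11.,  11.]), 0.77), (array([361., 198.,  12.,  21.]), 0.69), (array([331., 179.,   7.,  12.]), 0.65), (array([352., 184.,  14.,  18.]), 0.57), (array([366., 216.,  14.,  20.]), 0.55), (array([374., 183.,  12.,  13.]), 0.5), (array([403., 199.,  16.,  20.]), 0.49)]
```

View pics/s4.png

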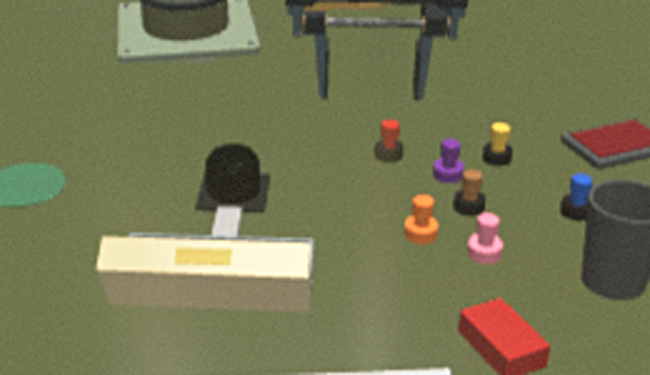

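View pics/t4.png

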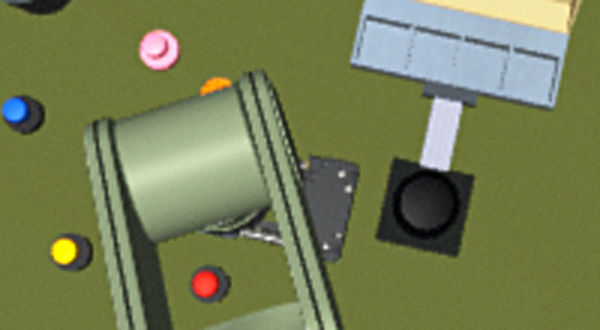

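The paperweight stands on the pad at scene crop (233,172), and the lid is open. Next I'll check the box model's corners and brown's position.

```bash
cat >> h.py <<'E'
YAW=np.radians(-11.5); O=np.array([622.3,0.1])
def bx(x,y): c,s=np.cos(YAW),np.sin(YAW); return O+np.array([c*x-s*y,s*x+c*y])
E
python3 - <<'E'
from h import *
for y in(94,-94): print(((proj("top",[*bx(-25,y),28])[0]-[140,170])*3).round(0))
print([bx(0,y).round(1) for y in(69,23,-23,-69)], bx(-137,0))
im=cv2.resize(cv2.imread("pics/t0.png")[:,:,::-1],(560,420),interpolation=cv2.INTER_AREA)
HUE["brown"]=((8,110,100),(18,235,255))
for n in ("top",):
  print(n,[(o,a,fit({n:np.array(o)},"knob")[0]) for o,a in knobs(n,im)["brown"] if 170<o[0]<200 and o[1]>200])
im=cv2.imread("pics/s4.png")[:,:,::-1]; im=cv2.resize(im,(260,150),interpolation=cv2.INTER_AREA)
HUE["red"]=((0,150,120),(6,255,255));HUE["yellow"]=((22,120,120),(33,255,255));HUE["brown"]=((8,110,70),(16,200,200))
for c,l in knobs("scene",im).items():
  for o,a in l:
    o=np.array(o)+[180,130]; p=fit({"scene":o},"knob")[0]; print(c,o,a,p)
print("staple,pen", [ray("top",u,v,z)[:2].round() for u,v,z in((206,135,26),(147,158,95),(106,255,12))])
for c,u,v in(("pink",193,186),("orange",212,202),("purple",188.5,243.5)): print(c,ray("top",u,v,44)[:2].round())
E
```

```text
[349.  62.]
[552. 106.]
[array([636.1,  67.7]), array([626.9,  22.6]), array([617.7, -22.4]), array([608.5, -67.5])] [488.05031547  27.41340702]
top [((np.float64(186.0), np.float64(216.5)), 54, array([542.4, 283.1]))]
brown [334.5 184. ] 17 [433.  213.3]
brown [368.5 204. ] 71 [554.6 278.3]
brown [349.  215.5] 55 [601.4 213.1]
brown [348. 224.] 50 [638.4 201.1]
brown [391. 259.] 17 [783.4 260.3]
red [335.5 183. ] 42 [427.6 217.5]
red [424.5 185. ] 248 [477.9 466.2]
blue [412.  205.5] 67 [578.8 389.1]
yellow [379.5 184.5] 67 [455.6 340.6]
yellow [261. 232.] 103 [641.4 -15.2]
staple,pen [array([769., 238.]), array([687., 379.]), array([438., 497.])]
pink [624. 266.]
orange [581. 214.]
purple [470. 273.]
```

```bash
sed -i 's/"knob":np.r_\[ring(11,26),ring(11,44)\]/"knob":np.r_[ring(8,14),ring(11,26),ring(11,44)]/; s/"red":((0,190,120),(4,255,255))/"red":((0,150,120),(6,255,255))/; s/"yellow":((25,150,120)/"yellow":((22,120,120)/; s/"brown":((8,110,60),(17,215,190))/"brown":((8,110,70),(18,235,255))/' h.py
python3 - <<'E'
from h import *
im=grab_frame("top"); x0,y0,s=245,160,8
b=cv2.resize(im[y0:y0+65,x0:x0+95],None,fx=s,fy=s,interpolation=cv2.INTER_CUBIC)[:,:,::-1].copy()
for y in(69,23,-23,-69):
    for h,z,c in((21,28,(0,0,255)),(17,14,(0,255,0))):
        q=[[*bx(i*h,y+j*h),z] for i,j in((1,1),(1,-1),(-1,-1),(-1,1))]
        if z==14: continue
        p=((proj("top",q)-[x0,y0]+.5)*s).astype(np.int32); cv2.polylines(b,[p],True,c,1)
q=[[*bx(i,j),28] for i,j in((-25,94),(-25,-94),(43,-94),(43,94))]
cv2.polylines(b,[((proj("top",q)-[x0,y0]+.5)*s).astype(np.int32)],True,(255,0,255),1)
cv2.imwrite("pics/box.png",b)
for c,a,t in(("red",(335.5,183),(208,264.5)),("yellow",(379.5,184.5),(160.5,253.5)),("blue",(412,205.5),(144.5,206.5)),("brown",(368.5,204),(186,216.5))):
    print(c,fit({"scene":np.array(a)},"knob")[0],fit({"top":np.array(t)},"knob")[0],*fit({"top":np.array(t),"scene":np.array(a)},"knob"))
E
```

```text
red [418.5 219.5] [415.9 220.8] [416.3 220.4] 0.4
yellow [446.7 343.5] [443.2 346.8] [443.5 345.7] 0.6
blue [571.1 392.1] [567.6 394.5] [568.2 393.8] 0.6
brown [546.8 280.6] [542.4 283.1] [543.2 282.4] 0.7
```

View pics/box.png

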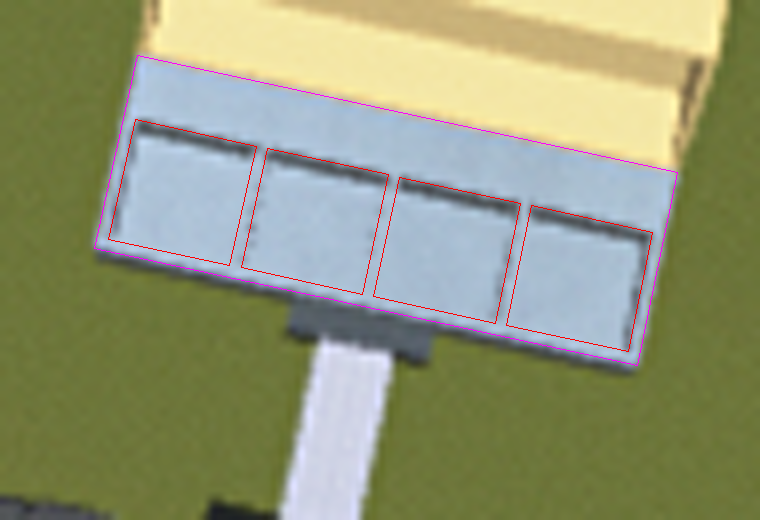

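The model overlay matches the pockets within about 1 mm. I'll pick red first.

```bash
python3 -m jog '0 0 0 -2.87 1.76 0 .5;0 0 0 -2.87 1.76 0 .5;0 0 0 -2.87 1.76 -2 .5;0 0 0 -2.87 1.76 -3.8 .5;0 0 0 -2.87 1.76 -3.8 .5' 20
python3 -m jog '0 0 0 0 0 0 .5;0 0 0 0 0 0 0;0 0 0 0 0 0 0;0 0 0 0 0 0 0;0 0 0 0 0 0 0'
python3 -m jog '0 0 0 0 0 1 0;0 0 0 0 0 3 0;0 0 0 0 0 3 0;0 0 0 0 0 3 0'
python3 - <<'E'
from h import *
save("scene","pics/s5.png",(270,100,160,130),4);print(env.state()["ee_pos"])
E
```

```text
time_s: 10.28
ee_pos: [414.6, 219.5, 25.8]
ee_rot: [179.7, 0.3, -11.5]
force: [0.5, -0.0, 1.0]
gripper_width: 46.5
time_s: 10.9
ee_pos: [417.4, 221.6, 28.7]
ee_rot: [-180.0, -0.1, -11.4]
force: [-0.3, -1.8, 6.2]
gripper_width: 21.4
time_s: 11.4
ee_pos: [416.2, 221.1, 102.3]
ee_rot: [179.9, 0.1, -11.4]
force: [-0.0, -0.2, -0.6]
gripper_width: 21.1
[415.81746185 220.91292111 101.8134878 ]
```

View pics/s5.png

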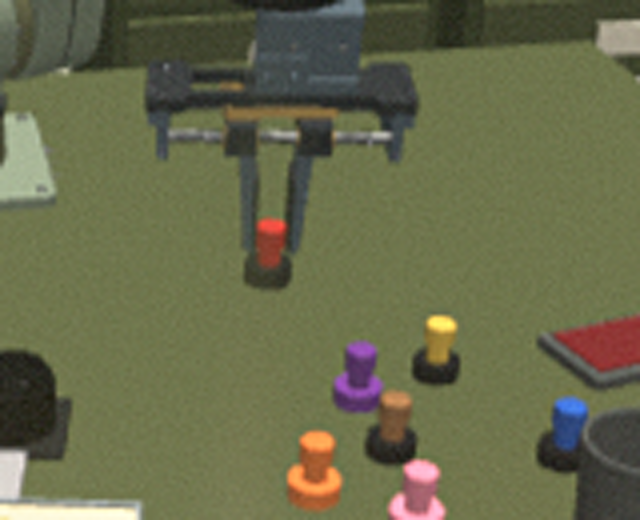

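Red is held upright at crop (270,250). I'm taking it to pocket 3.

```bash
python3 -m jog '0 0 0 7.69 -11.5 0.3 0;0 0 0 7.69 -11.5 0.3 0;0 0 0 7.69 -11.5 0.3 0;0 0 0 7.69 -11.5 0.3 0;0 0 0 7.69 -11.5 0.3 0'
python3 - <<'E'
from h import *
s=env.state();d=np.array([608.5,-67.5])-s["ee_pos"][:2];print(s["ee_pos"],d/25,s["gripper_width"])
E
```

```text
time_s: 12.08
ee_pos: [590.4, -40.0, 107.8]
ee_rot: [180.0, 0.2, -11.4]
force: [0.7, 0.7, -1.5]
gripper_width: 20.9
[590.44942464 -40.04107032 107.75626191] [ 0.72202301 -1.09835719] 20.948196829110547
```

```bash
python3 -m jog '0 0 0 .72 -1.1 0 0;0 0 0 .72 -1.1 0 0;0 0 0 .72 -1.1 0 0'
python3 - <<'E'
from h import *
s=env.state();d=np.array([608.5,-67.5,32])-s["ee_pos"];print(s["ee_pos"],d/25,s["gripper_width"])
im=save("scene","pics/x.png");k=knobs("scene",im)["red"];print([(o,fit({"scene":np.array(o)},"knob",s["ee_pos"][2]-27)[0]) for o,a in k if o[0]<330 and 120<o[1]<260])
E
```

```text
time_s: 12.45
ee_pos: [607.2, -65.2, 108.1]
ee_rot: [-180.0, 0.2, -11.4]
force: [0.1, 1.1, 0.5]
gripper_width: 21.6
[607.16674981 -65.19407867 108.09789399] [ 0.05333001 -0.09223685 -3.04391576] 21.56808999801038
[((np.float64(236.5), np.float64(200.5)), array([611.4, -67.1]))]
```

```bash
python3 -m jog '0 0 0 .02 -.04 -1 0;0 0 0 .02 -.04 -1.8 0;0 0 0 .02 -.04 -1.8 0'
python3 -c "
from h import *
p=[]
for i in range(3): grab_frame('top');p.append(env.state()['ee_pos'])
print(np.mean(p,0),np.std(p,0), (np.array([608.5,-67.5,32])-np.mean(p,0))/25)"
```

```text
time_s: 12.88
ee_pos: [607.0, -65.4, 63.2]
ee_rot: [180.0, 0.3, -11.3]
force: [-0.3, -0.0, -0.4]
gripper_width: 21.4
[608.90529916 -65.95746691  65.11942974] [0.52903681 0.21570893 0.54060005] [-0.01621197 -0.06170132 -1.32477719]
```

```bash
python3 -m jog '0 0 0 0 -.05 -.5 0;0 0 0 0 -.05 -1 0;0 0 0 0 -.05 -1.32 0;0 0 0 0 -.05 -1.34 0'
python3 -m jog '0 0 0 0 0 0 0;0 0 0 0 0 0 0.33;0 0 0 0 0 0 0.33;0 0 0 0 0 0 0.33'
```

```text
time_s: 13.52
ee_pos: [608.6, -68.7, 31.7]
ee_rot: [179.9, 0.0, -11.4]
force: [-3.8, -2.0, 8.5]
gripper_width: 21.5
time_s: 14.02
ee_pos: [609.0, -68.0, 30.9]
ee_rot: [180.0, 0.0, -11.4]
force: [0.3, -0.6, -0.8]
gripper_width: 30.2
```

```bash
python3 -m jog '0 0 0 0 0 2.4 0.33;0 0 0 0 0 3.6 0.33;0 0 0 -2.5 6 3.6 0.5;0 0 0 -3.6 9 3.6 .5;0 0 0 -3.6 9 3.6 .5'
python3 -m jog '0 0 0 -3 7.5 0 .5;0 0 0 -3 7.5 0 .5;0 0 0 -3 7.5 0 .5;0 0 0 -3 7.5 0 .5;0 0 0 -3 7.5 0 .5'
cat >> h.py <<'E'
def check(tgt=None):
    a,b=grab_frame("top"),grab_frame("scene"); A,B=knobs("top",a),knobs("scene",b)
    p=[env.state()["ee_pos"]]; grab_frame("top"); p.append(env.state()["ee_pos"]); p=np.mean(p,0)
    print("tcp",p.round(1),"w",round(env.state()["gripper_width"],1))
    for c in A:
        for n,L in(("top",A[c]),("scene",B[c])):
            for o,_ in L:
                r={z:fit({n:np.array(o)},"knob",z)[0] for z in(0,4)}
                if 380<r[0][0]<660 and -110<r[0][1]<450: print(c,n,"desk",r[0],"pocket",r[4])
    if tgt is not None: print("go",((np.array(tgt)-p)/25).round(2))
E
python3 -c "
from h import *
check((443.5,346,27.5))"
```

```text
time_s: 14.65
ee_pos: [538.4, 107.4, 121.3]
ee_rot: [-180.0, -0.0, -11.4]
force: [0.5, 1.2, -0.2]
gripper_width: 45.4
time_s: 15.28
ee_pos: [463.9, 293.8, 121.1]
ee_rot: [180.0, -0.0, -11.3]
force: [0.0, -0.3, 1.1]
gripper_width: 45.9
tcp [464.7 292.2 121.1] w 45.4
brown top desk [542.4 283.1] pocket [542.  282.5]
brown scene desk [544.3 281.4] pocket [550.5 279.1]
brown scene desk [603.  211.4] pocket [608.8 209.6]
red top desk [608.4 -68.2] pocket [607.8 -67.8]
red scene desk [585.1 -68.4] pocket [591.  -68.2]
blue top desk [569.  394.5] pocket [568.5 393.5]
blue scene desk [571.3 393.4] pocket [577.4 390.3]
yellow top desk [583.8 213.8] pocket [583.3 213.3]
yellow scene desk [446.7 343.5] pocket [453.6 340.8]
yellow scene desk [636.7 -14.9] pocket [642.3 -15. ]
go [-0.85  2.15 -3.74]
```

Red is in pocket 3, within 1 mm. Now yellow goes to pocket 2.

```bash
python3 -m jog '0 0 0 -.85 2.15 0 .5;0 0 0 -.85 2.15 0 .5;0 0 0 -.85 2.15 -2 .5;0 0 0 -.85 2.15 -3.7 .5;0 0 0 -.85 2.15 -3.74 .5' 20
python3 -m jog '0 0 0 0 0 0 .5;0 0 0 0 0 0 0;0 0 0 0 0 0 0;0 0 0 0 0 0 0;0 0 0 0 0 0 0'
python3 -m jog '0 0 0 0 0 1.5 0;0 0 0 0 0 3.3 0;0 0 0 0 0 3.3 0;0 0 0 3.5 -7.4 3.3 0;0 0 0 3.5 -7.4 3.3 0'
python3 -m jog '0 0 0 3.5 -7.4 0 0;0 0 0 3.5 -7.4 0 0;0 0 0 3.5 -7.4 0 0;0 0 0 3.5 -7.4 0 0;0 0 0 3.5 -7.4 0 0'
python3 -c "
from h import *
check((617.7,-22.4,31.5))"
```

```text
time_s: 16.05
ee_pos: [441.6, 344.0, 25.1]
ee_rot: [179.7, 0.3, -11.5]
force: [-0.8, -0.3, 0.4]
gripper_width: 46.0
time_s: 16.68
ee_pos: [443.3, 347.3, 28.6]
ee_rot: [-180.0, -0.1, -11.4]
force: [-0.3, -1.1, 6.3]
gripper_width: 20.8
time_s: 17.3
ee_pos: [495.9, 233.3, 109.0]
ee_rot: [179.9, 0.1, -11.2]
force: [0.9, -0.2, -0.7]
gripper_width: 21.2
time_s: 17.92
ee_pos: [583.3, 48.7, 109.0]
ee_rot: [180.0, 0.1, -11.5]
force: [-0.9, 0.4, -0.3]
gripper_width: 21.5
tcp [582.8  50.6 109.6] w 21.2
brown top desk [589.2 215.3] pocket [588.6 214.8]
brown top desk [542.4 281.8] pocket [542.  281.1]
brown scene desk [546.8 280.6] pocket [553.  278.4]
brown scene desk [603.  211.4] pocket [608.8 209.6]
red top desk [609.8 -68.2] pocket [609.2 -67.8]
red scene desk [585.1 -68.4] pocket [591.  -68.2]
blue top desk [567.6 394.5] pocket [567.2 393.5]
blue scene desk [571.3 393.4] pocket [577.4 390.3]
yellow top desk [583.8 213.8] pocket [583.3 213.3]
yellow scene desk [445.4  62.5] pocket [452.3  61.7]
yellow scene desk [636.7 -14.9] pocket [642.3 -15. ]
go [ 1.4  -2.92 -3.13]
```

```bash
python3 -m jog '0 0 0 1.4 -2.92 0 0;0 0 0 1.4 -2.92 0 0;0 0 0 1.4 -2.92 -1 0;0 0 0 1.4 -2.92 -1.8 0;0 0 0 1.4 -2.92 -1.8 0'
python3 -m jog '0 0 0 0 0 0 0;0 0 0 0 0 0 0'
python3 -c "
from h import *
p=[]
for i in range(3): grab_frame('top');p.append(env.state()['ee_pos'])
print(np.mean(p,0),env.state()['gripper_width'], (np.array([617.7,-22.4,31.5])-np.mean(p,0))/25)"
```

```text
time_s: 18.7
ee_pos: [617.0, -22.3, 63.7]
ee_rot: [180.0, 0.3, -11.3]
force: [-0.3, -0.3, 0.1]
gripper_width: 21.4
time_s: 18.95
ee_pos: [619.5, -23.3, 66.5]
ee_rot: [-180.0, -0.1, -11.4]
force: [-0.2, 0.6, 0.3]
gripper_width: 21.4
[619.31812777 -23.59957769  66.14103739] 21.487600154894736 [-0.06472511  0.04798311 -1.3856415 ]
```

```bash
python3 -m jog '0 0 0 -.06 .05 -.6 0;0 0 0 -.06 .05 -1.1 0;0 0 0 -.06 .05 -1.38 0;0 0 0 -.06 .05 -1.4 0'
python3 -m jog '0 0 0 0 0 0 0;0 0 0 0 0 0 0.33;0 0 0 0 0 0 0.33;0 0 0 0 0 0 0.33'
python3 -m jog '0 0 0 0 0 2.4 0.33;0 0 0 0 0 3.6 0.33;0 0 0 0 0 3.6 0.33;0 0 0 -1.5 6 3.6 .5;0 0 0 -1.5 6 3.6 .5'
python3 -m jog '0 0 0 -1.5 6.2 0 .5;0 0 0 -1.5 6.2 0 .5;0 0 0 -1.5 6.2 0 .5;0 0 0 -1.5 6.2 0 .5'
python3 -c "
from h import *
check((543.0,282.3,27.5))"
```

```text
time_s: 19.6
ee_pos: [616.8, -23.0, 31.5]
ee_rot: [179.9, 0.1, -11.4]
force: [-5.8, -0.8, 14.0]
gripper_width: 21.0
time_s: 20.1
ee_pos: [617.2, -22.5, 29.6]
ee_rot: [180.0, 0.0, -11.4]
force: [-0.1, 0.4, -0.3]
gripper_width: 30.1
time_s: 20.72
ee_pos: [585.8, 99.3, 118.3]
ee_rot: [180.0, 0.2, -11.5]
force: [0.5, 0.9, 0.5]
gripper_width: 44.9
time_s: 21.22
ee_pos: [547.9, 255.6, 118.3]
ee_rot: [179.9, 0.2, -11.2]
force: [0.0, -0.3, -0.1]
gripper_width: 45.7
tcp [549.  252.9 118.9] w 45.5
brown scene desk [546.8 280.6] pocket [553.  278.4]
brown scene desk [603.  211.4] pocket [608.8 209.6]
red top desk [608.4 -68.2] pocket [607.8 -67.8]
red scene desk [585.1 -68.4] pocket [591.  -68.2]
blue scene desk [571.3 393.4] pocket [577.4 390.3]
yellow top desk [617.3 -22.1] pocket [616.6 -21.9]
yellow scene desk [594.1 -22.1] pocket [600.  -22.2]
yellow scene desk [636.5 -16.1] pocket [642.1 -16.2]
go [-0.24  1.18 -3.66]
```

Yellow is in pocket 2. Now brown goes to pocket 1.

```bash
python3 -m jog '0 0 0 -.24 1.18 0 .5;0 0 0 -.24 1.18 0 .5;0 0 0 -.24 1.18 -2 .5;0 0 0 -.24 1.18 -3.6 .5;0 0 0 -.24 1.18 -3.66 .5' 20
python3 -m jog '0 0 0 0 0 0 .5;0 0 0 0 0 0 0;0 0 0 0 0 0 0;0 0 0 0 0 0 0;0 0 0 0 0 0 0'
python3 -m jog '0 0 0 0 0 1.5 0;0 0 0 0 0 3.3 0;0 0 0 0 0 3.3 0;0 0 0 1.36 -4.4 3.3 0;0 0 0 1.36 -4.4 3.3 0'
python3 -m jog '0 0 0 2 -6 0 0;0 0 0 2 -6 0 0;0 0 0 2 -6 0 0;0 0 0 2 -6 0 0;0 0 0 2 -6 0 0'
python3 -c "
from h import *
check((626.9,22.6,31.5))"
```

```text
time_s: 22.0
ee_pos: [541.6, 280.4, 25.8]
ee_rot: [179.7, 0.3, -11.5]
force: [0.8, -0.3, 0.6]
gripper_width: 45.2
time_s: 22.62
ee_pos: [544.0, 283.3, 29.6]
ee_rot: [-180.0, -0.1, -11.4]
force: [-0.3, -2.0, 4.3]
gripper_width: 21.1
time_s: 23.25
ee_pos: [576.9, 172.0, 109.9]
ee_rot: [179.9, 0.1, -11.3]
force: [-0.4, 0.7, -1.6]
gripper_width: 21.7
time_s: 23.88
ee_pos: [626.6, 23.9, 110.1]
ee_rot: [-180.0, 0.1, -11.4]
force: [-0.3, -0.2, -0.3]
gripper_width: 21.6
tcp [626.9  24.6 110.8] w 21.4
brown scene desk [494.1  34.7] pocket [500.7  34.2]
brown scene desk [603.  211.4] pocket [608.8 209.6]
red scene desk [585.1 -68.4] pocket [591.  -68.2]
blue top desk [567.6 394.5] pocket [567.2 393.5]
blue scene desk [571.3 393.4] pocket [577.4 390.3]
yellow top desk [621.4 -24.8] pocket [620.8 -24.6]
yellow top desk [582.4 213.7] pocket [581.9 213.3]
yellow scene desk [594.1 -22.1] pocket [600.  -22.2]
yellow scene desk [636.5 -16.1] pocket [642.1 -16.2]
go [-0.   -0.08 -3.17]
```

```bash
python3 -m jog '0 0 0 0 -.05 -1 0;0 0 0 0 -.05 -1.8 0;0 0 0 0 -.05 -1.8 0'
python3 -c "
from h import *
p=[]
for i in range(3): grab_frame('top');p.append(env.state()['ee_pos'])
print(np.mean(p,0),env.state()['gripper_width'], (np.array([626.9,22.6,31.5])-np.mean(p,0))/25)"
```

```text
time_s: 24.4
ee_pos: [626.0, 23.0, 64.8]
ee_rot: [180.0, 0.2, -11.3]
force: [-0.3, 0.5, -0.5]
gripper_width: 21.6
[627.70121949  22.70860689  66.68863314] 21.335526462176954 [-0.03204878 -0.00434428 -1.40754533]
```

```bash
python3 -m jog '0 0 0 -.03 0 -.6 0;0 0 0 -.03 0 -1.1 0;0 0 0 -.03 0 -1.38 0;0 0 0 -.03 0 -1.4 0'
python3 -m jog '0 0 0 0 0 0 0;0 0 0 0 0 0 0.33;0 0 0 0 0 0 0.33;0 0 0 0 0 0 0.33'
python3 -m jog '0 0 0 0 0 2.4 0.33;0 0 0 0 0 3.6 0.33;0 0 0 0 0 3.6 0.33;0 0 0 -1 6 3.6 .5;0 0 0 -1 6 3.6 .5'
python3 -m jog '0 0 0 -1.36 7.3 0 .5;0 0 0 -1.36 7.3 0 .5;0 0 0 -1.36 7.3 0 .5;0 0 0 -1.36 7.3 0 .5'
python3 -c "
from h import *
check((568.2,394,27.5))"
```

```text
time_s: 25.05
ee_pos: [626.1, 20.4, 32.3]
ee_rot: [179.8, 0.1, -11.3]
force: [-4.9, -4.9, 11.8]
gripper_width: 21.1
time_s: 25.55
ee_pos: [626.7, 22.1, 30.8]
ee_rot: [180.0, 0.0, -11.4]
force: [0.6, 0.8, -0.4]
gripper_width: 29.9
time_s: 26.18
ee_pos: [605.2, 145.8, 119.4]
ee_rot: [179.9, 0.1, -11.5]
force: [0.5, -0.2, -0.2]
gripper_width: 45.0
time_s: 26.68
ee_pos: [570.1, 331.6, 118.9]
ee_rot: [179.9, 0.2, -11.1]
force: [0.6, -0.5, -0.8]
gripper_width: 45.7
tcp [571.4 327.1 119.5] w 45.5
brown top desk [624.8  21.2] pocket [624.1  21.3]
brown top desk [593.3 214. ] pocket [592.7 213.6]
brown scene desk [600.8 212. ] pocket [606.6 210.2]
brown scene desk [600.7  22.9] pocket [606.5  22.5]
red top desk [608.4 -68.2] pocket [607.8 -67.8]
red scene desk [585.1 -68.4] pocket [591.  -68.2]
blue scene desk [571.3 393.4] pocket [577.4 390.3]
yellow top desk [617.3 -22.1] pocket [616.6 -21.9]
yellow top desk [583.8 213.8] pocket [583.3 213.3]
yellow scene desk [594.1 -22.1] pocket [600.  -22.2]
yellow scene desk [636.7 -14.9] pocket [642.3 -15. ]
go [-0.13  2.67 -3.68]
```

Brown is in pocket 1. Blue goes to pocket 0.

```bash
python3 -m jog '0 0 0 -.13 2.67 0 .5;0 0 0 -.13 2.67 0 .5;0 0 0 -.13 2.67 -2 .5;0 0 0 -.13 2.67 -3.6 .5;0 0 0 -.13 2.67 -3.68 .5' 20
python3 -m jog '0 0 0 0 0 0 .5;0 0 0 0 0 0 0;0 0 0 0 0 0 0;0 0 0 0 0 0 0;0 0 0 0 0 0 0'
python3 -m jog '0 0 0 0 0 1.5 0;0 0 0 0 0 3.3 0;0 0 0 0 0 3.3 0;0 0 0 1 -4.5 3.3 0;0 0 0 1 -4.5 3.3 0'
python3 -m jog '0 0 0 1.72 -8.5 0 0;0 0 0 1.72 -8.5 0 0;0 0 0 1.72 -8.5 0 0;0 0 0 1.72 -8.5 0 0;0 0 0 1.72 -8.5 0 0'
python3 -c "
from h import *
check((636.1,67.7,31.5))"
```

```text
time_s: 27.45
ee_pos: [567.2, 390.9, 25.6]
ee_rot: [179.6, 0.3, -11.5]
force: [-0.9, -0.7, -0.4]
gripper_width: 45.7
time_s: 28.08
ee_pos: [569.4, 394.7, 30.3]
ee_rot: [-180.0, -0.1, -11.4]
force: [-0.5, -1.8, 3.9]
gripper_width: 21.5
time_s: 28.7
ee_pos: [593.2, 280.6, 110.3]
ee_rot: [179.9, 0.1, -11.3]
force: [0.1, 0.1, -0.6]
gripper_width: 21.6
time_s: 29.32
ee_pos: [636.5, 67.3, 110.4]
ee_rot: [180.0, 0.1, -11.6]
force: [-0.1, 1.3, -0.3]
gripper_width: 21.5
tcp [636.3  70.2 110.9] w 21.2
brown top desk [586.5 215.2] pocket [585.9 214.7]
brown scene desk [603.  211.4] pocket [608.8 209.6]
brown scene desk [600.7  22.9] pocket [606.5  22.5]
red top desk [608.4 -68.2] pocket [607.8 -67.8]
red scene desk [585.1 -68.4] pocket [591.  -68.2]
blue scene desk [507.3  86.9] pocket [513.8  86. ]
yellow top desk [582.4 213.7] pocket [581.9 213.3]
yellow scene desk [591.9 -21.9] pocket [597.8 -22.1]
yellow scene desk [636.7 -14.9] pocket [642.3 -15. ]
go [-0.01 -0.1  -3.17]
```

```bash
python3 -m jog '0 0 0 0 -.03 -1 0;0 0 0 0 -.03 -1.8 0;0 0 0 0 -.03 -1.8 0'
python3 -c "
from h import *
p=[]
for i in range(3): grab_frame('top');p.append(env.state()['ee_pos'])
print(np.mean(p,0),env.state()['gripper_width'], (np.array([636.1,67.7,31.5])-np.mean(p,0))/25)"
```

```text
time_s: 29.85
ee_pos: [635.3, 70.2, 64.9]
ee_rot: [179.9, 0.2, -11.3]
force: [-0.4, -0.2, 0.2]
gripper_width: 21.5
[637.04189795  69.90999865  67.00003786] 21.251100787170806 [-0.03767592 -0.08839995 -1.42000151]
```

```bash
python3 -m jog '0 0 0 -.03 -.08 -.6 0;0 0 0 -.03 -.08 -1.1 0;0 0 0 -.03 -.08 -1.38 0;0 0 0 -.03 -.08 -1.4 0'
python3 -m jog '0 0 0 0 0 0 0;0 0 0 0 0 0 0.33;0 0 0 0 0 0 0.33;0 0 0 0 0 0 0.33'
python3 -m jog '0 0 0 0 0 2.4 0.33;0 0 0 0 0 4 0.33;0 0 0 0 0 4 0.33;0 0 0 -2.5 -5 4 1;0 0 0 -2.5 -5 4 1'
python3 -m jog '0 0 0 -3.4 -11 0 1;0 0 0 -3.4 -11 0 1;0 0 0 -3.4 -11 0 1;0 0 0 -3.4 -11 0 1;0 0 0 -3.4 -11 0 1'
cat >> h.py <<'E'
def disc(q,s,z=0):
    o={}
    for n in("top","scene"):
        grab_frame(n); d=spotter.trace(q,n)
        if d:
            y,x=np.nonzero(d[0]["region"]); o[n]=np.array([(x.min()+x.max())/2,(y.min()+y.max())/2]); print(q,n,round(d[0]["conf"],2),[x.max()-x.min()+1,y.max()-y.min()+1],fit({n:o[n]},s,z)[0])
    if len(o)>1: print(q,"both",*fit(o,s,z))
E
python3 -c "
from h import *
check(); disc('coaster','co'); save('top','pics/t6.png',(240,150,240,150),3)"
```

```text
time_s: 30.5
ee_pos: [635.5, 65.1, 33.0]
ee_rot: [179.8, 0.1, -11.4]
force: [-5.1, -4.7, 13.0]
gripper_width: 20.7
time_s: 31.0
ee_pos: [636.1, 66.9, 31.3]
ee_rot: [180.0, 0.0, -11.4]
force: [0.5, 0.6, -0.6]
gripper_width: 30.0
time_s: 31.62
ee_pos: [578.9, -45.6, 130.0]
ee_rot: [180.0, 0.1, -11.3]
force: [0.1, -0.6, -0.2]
gripper_width: 46.9
time_s: 32.25
ee_pos: [493.5, -322.2, 130.1]
ee_rot: [-180.0, 0.1, -11.5]
force: [0.3, 0.1, -0.2]
gripper_width: 90.7
tcp [ 493.7 -322.1  130.1] w 91.4
brown top desk [624.8  21.2] pocket [624.1  21.3]
brown top desk [589.2 215.3] pocket [588.6 214.8]
brown scene desk [603.  211.4] pocket [608.8 209.6]
brown scene desk [600.9  24.2] pocket [606.7  23.7]
red top desk [608.4 -68.2] pocket [607.8 -67.8]
red scene desk [585.1 -68.4] pocket [591.  -68.2]
blue top desk [635.   65.8] pocket [634.4  65.7]
blue scene desk [609.7  68.8] pocket [615.4  68. ]
yellow top desk [617.3 -22.1] pocket [616.6 -21.9]
yellow top desk [582.4 215.1] pocket [581.9 214.6]
yellow scene desk [594.1 -22.1] pocket [600.  -22.2]
yellow scene desk [636.7 -14.9] pocket [642.3 -15. ]
coaster scene 0.84 [np.int64(26), np.int64(16)] [ 489.1 -365.9]
```

View pics/t6.png

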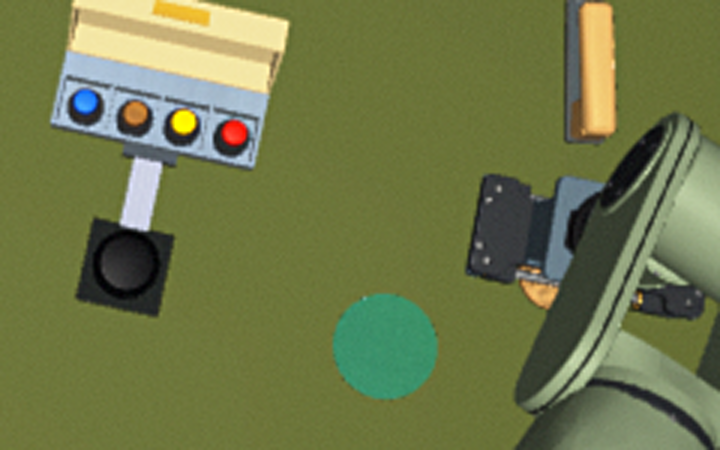

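All four stamps stand in their pockets: blue (85,104), brown (134,116), yellow (183,125) and red (233,134) in the crop. The coaster hasn't moved. I'll pick it up now.

```bash
python3 -m jog '0 0 0 -.24 -1.75 0 1;0 0 0 -.24 -1.75 0 1;0 0 0 -.24 -1.75 -2 1;0 0 0 -.24 -1.75 -4 1;0 0 0 -.24 -1.75 -4.6 1' 15
python3 -m jog '0 0 0 0 0 -.2 1;0 0 0 0 0 -.4 1;0 0 0 0 0 -.44 1;0 0 0 0 0 -.44 1'
python3 -m jog '0 0 0 0 0 0 0;0 0 0 0 0 0 0;0 0 0 0 0 0 0;0 0 0 0 0 0 0;0 0 0 0 0 0 0'
```

```text
time_s: 33.28
ee_pos: [487.9, -361.0, 13.9]
ee_rot: [-179.8, 0.3, -11.3]
force: [-0.1, -0.4, 0.7]
gripper_width: 91.5
time_s: 33.78
ee_pos: [489.8, -364.2, 6.7]
ee_rot: [180.0, -0.1, -11.4]
force: [-0.0, -0.1, -0.8]
gripper_width: 91.0
time_s: 34.4
ee_pos: [489.4, -364.0, 5.9]
ee_rot: [180.0, -0.0, -11.4]
force: [-0.5, -0.1, 2.0]
gripper_width: 65.2
```

```bash
python3 -m jog '0 0 0 0 0 .8 0;0 0 0 0 0 1.5 0;0 0 0 -1.5 3.5 1.5 0;0 0 0 -2.7 6.22 1.5 0;0 0 0 -2.7 6.22 1.5 0'
python3 -m jog '0 0 0 0 0 0 0;0 0 0 0 0 0 0'
python3 -c "
from h import *
check((421.5,-208.5,8)); save('scene','pics/s7.png',(110,120,150,120),4)"
```

```text
time_s: 35.02
ee_pos: [420.2, -206.1, 43.5]
ee_rot: [-180.0, 0.0, -11.4]
force: [0.2, -0.1, 0.3]
gripper_width: 65.1
time_s: 35.28
ee_pos: [423.1, -209.1, 44.0]
ee_rot: [179.9, -0.1, -11.4]
force: [0.0, -0.8, -0.8]
gripper_width: 64.7
tcp [ 423.  -209.5   43.5] w 65.1
brown top desk [624.8  21.2] pocket [624.1  21.3]
brown top desk [589.2 215.3] pocket [588.6 214.8]
brown scene desk [603.  211.4] pocket [608.8 209.6]
brown scene desk [600.7  22.9] pocket [606.5  22.5]
red top desk [608.4 -68.2] pocket [607.8 -67.8]
red scene desk [585.1 -68.4] pocket [591.  -68.2]
blue top desk [635.   65.8] pocket [634.4  65.7]
blue scene desk [609.7  68.8] pocket [615.4  68. ]
yellow top desk [617.3 -22.1] pocket [616.6 -21.9]
yellow top desk [582.4 213.7] pocket [581.9 213.3]
yellow scene desk [594.1 -22.1] pocket [600.  -22.2]
yellow scene desk [636.7 -14.9] pocket [642.3 -15. ]
go [-0.06  0.04 -1.42]
```

View pics/s7.png

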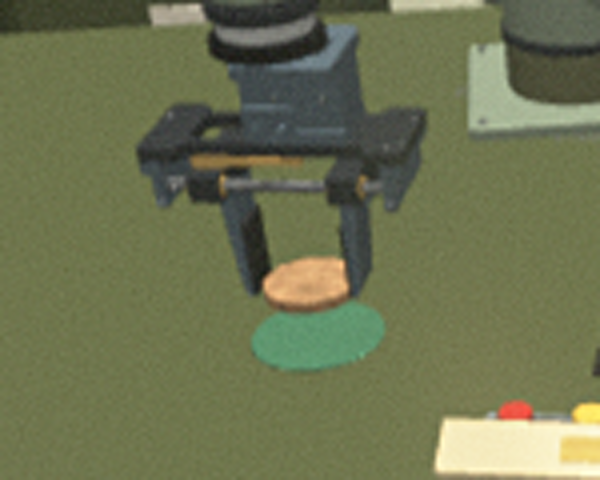

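The coaster is held level at crop (308,283), over the felt at (318,335). I'll lower it, release, and then go and look.

```bash
python3 -m jog '0 0 0 -.05 .03 -.7 0;0 0 0 -.05 .03 -1.2 0;0 0 0 -.05 .03 -1.42 0;0 0 0 -.05 .03 -1.44 0;0 0 0 -.05 .03 -1.44 0'
python3 -m jog '0 0 0 0 0 0 1;0 0 0 0 0 0 1;0 0 0 0 0 0 1;0 0 0 0 0 0 1'
python3 -m jog '0 0 0 0 0 2 1;0 0 0 0 0 4.4 1;0 0 0 2.5 7 4.4 1;0 0 0 2.5 7 4.4 1;0 0 0 2.5 7 4.4 1'
python3 -c "
from h import *
disc('coaster','co',2);disc('felt_spot','felt');disc('paperweight','pw',14);print(env.state()['ee_pos'])
im=grab_frame('top');hsv=cv2.cvtColor(im,cv2.COLOR_RGB2HSV)
m=cv2.inRange(hsv,np.array((65,100,80)),np.array((88,255,255)));y,x=np.nonzero(m);print('felt',ray('top',(x.min()+x.max())/2,(y.min()+y.max())/2,2))"
```

```text
time_s: 36.1
ee_pos: [420.8, -207.8, 7.3]
ee_rot: [180.0, -0.0, -11.4]
force: [0.5, 0.3, -0.7]
gripper_width: 65.3
time_s: 36.6
ee_pos: [420.6, -207.5, 7.3]
ee_rot: [180.0, -0.0, -11.4]
force: [-0.6, -0.4, -0.5]
gripper_width: 91.1
time_s: 37.22
ee_pos: [483.6, -30.9, 117.7]
ee_rot: [180.0, -0.1, -11.4]
force: [0.2, 0.3, 1.0]
gripper_width: 91.4
coaster top 0.81 [np.int64(24), np.int64(24)] [ 418.6 -207.3]
coaster scene 0.63 [np.int64(23), np.int64(15)] [ 418.9 -206.8]
coaster both [ 418.7 -207.1] 0.1
felt_spot top 0.72 [np.int64(31), np.int64(34)] [ 421.6 -215.3]
felt_spot scene 0.68 [np.int64(34), np.int64(16)] [ 429.1 -208. ]
felt_spot both [ 422.6 -212.2] 1.3
paperweight scene 0.89 [np.int64(22), np.int64(24)] [489.5  27. ]
[482.89721767 -33.44372746 117.26629906]
felt [ 420.07521176 -216.60555752    2.        ]
```

```bash
python3 -m jog '0 0 0 .22 2.43 0 1;0 0 0 .22 2.43 0 1;0 0 0 .22 2.43 -1.5 1;0 0 0 .22 2.43 -3 1;0 0 0 .22 2.43 -3.6 1' 35
python3 -m jog '0 0 0 0 0 -.08 1;0 0 0 0 0 -.15 1;0 0 0 0 0 -.15 1'
python3 -m jog '0 0 0 0 0 0 0;0 0 0 0 0 0 0;0 0 0 0 0 0 0;0 0 0 0 0 0 0;0 0 0 0 0 0 0'
python3 -m jog '0 0 0 0 0 .4 0;0 0 0 0 0 1 0;0 0 0 0 0 2 0;0 0 0 0 0 2.6 0;0 0 0 0 0 2.6 0'
```

```text
time_s: 38.5
ee_pos: [487.0, 27.3, 25.4]
ee_rot: [179.9, 0.2, -11.4]
force: [0.2, 0.1, -0.0]
gripper_width: 91.5
time_s: 38.88
ee_pos: [489.2, 28.0, 24.2]
ee_rot: [-180.0, -0.1, -11.4]
force: [0.7, 0.6, -0.1]
gripper_width: 90.8
time_s: 39.5
ee_pos: [488.6, 28.1, 23.6]
ee_rot: [180.0, -0.0, -11.4]
force: [-1.2, -1.6, 1.6]
gripper_width: 59.7
time_s: 40.12
ee_pos: [489.2, 28.3, 89.5]
ee_rot: [-180.0, -0.1, -11.4]
force: [-0.0, 0.8, -3.9]
gripper_width: 59.0
```

```bash
python3 -m jog '0 0 0 -2.81 -9.41 0 0;0 0 0 -2.81 -9.41 0 0;0 0 0 -2.81 -9.41 0 0;0 0 0 -2.81 -9.41 0 0;0 0 0 -2.81 -9.41 0 0'
python3 -m jog '0 0 0 0 0 -.4 0;0 0 0 0 0 -.8 0;0 0 0 0 0 -1 0;0 0 0 0 0 -1 0'
python3 -c "
from h import *
disc('coaster','co',2);check((418.7,-207.1,22)); save('scene','pics/s8.png',(130,120,200,140),3.5)"
```

```text
time_s: 40.75
ee_pos: [416.8, -210.1, 87.7]
ee_rot: [180.0, 0.1, -11.7]
force: [0.5, 1.1, -4.2]
gripper_width: 59.4
time_s: 41.25
ee_pos: [418.3, -206.1, 62.8]
ee_rot: [-180.0, 0.1, -11.3]
force: [-0.3, -0.8, -3.8]
gripper_width: 59.6
coaster scene 0.64 [np.int64(23), np.int64(15)] [ 418.9 -206.8]
tcp [ 418.5 -207.1   63.8] w 59.6
brown top desk [593.3 214. ] pocket [592.7 213.6]
brown scene desk [603.  211.4] pocket [608.8 209.6]
yellow top desk [582.4 213.7] pocket [581.9 213.3]
go [ 0.01 -0.   -1.67]
```

View pics/s8.png

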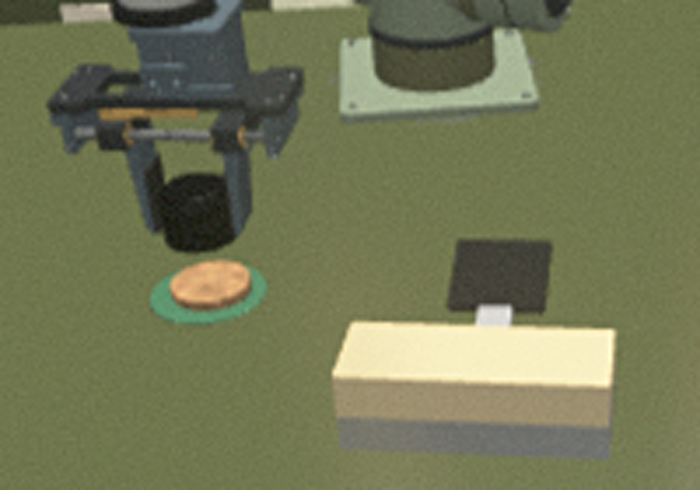

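The lid is shut at crop (475,390). The coaster lies on the felt at (210,285), and the weight hangs above it. I'll lower it in small steps.

```bash
python3 -m jog '0 0 0 0 0 -.6 0;0 0 0 0 0 -1.1 0;0 0 0 0 0 -1.5 0;0 0 0 0 0 -1.6 0;0 0 0 0 0 -1.62 0'
python3 -m jog '0 0 0 0 0 -.03 0;0 0 0 0 0 -.05 0;0 0 0 0 0 -.05 0'
```

```text
time_s: 42.28
ee_pos: [418.4, -207.1, 22.9]
ee_rot: [180.0, 0.0, -11.4]
force: [0.6, 0.5, -3.2]
gripper_width: 59.6
time_s: 42.65
ee_pos: [418.4, -207.1, 21.9]
ee_rot: [180.0, -0.0, -11.4]
force: [0.1, 0.2, -4.1]
gripper_width: 59.3
```

```bash
python3 -m jog '0 0 0 0 0 -.03 0;0 0 0 0 0 -.05 0;0 0 0 0 0 -.05 0'; python3 -m jog '0 0 0 0 0 -.02 0;0 0 0 0 0 -.03 0;0 0 0 0 0 -.03 0'
```

```text
time_s: 43.02
ee_pos: [418.5, -207.1, 21.6]
ee_rot: [180.0, -0.0, -11.4]
force: [-2.1, 0.7, 8.0]
gripper_width: 59.1
time_s: 43.4
ee_pos: [418.5, -207.1, 21.6]
ee_rot: [180.0, -0.1, -11.4]
force: [-4.8, 1.3, 14.3]
gripper_width: 59.5
```

Contact. I'll relieve the pressure, release and retreat, then do a final check.

```bash
python3 -m jog '0 0 0 0 0 .06 0;0 0 0 0 0 .06 1;0 0 0 0 0 .06 1;0 0 0 0 0 .06 1;0 0 0 0 0 .06 1'
python3 -m jog '0 0 0 0 0 1.5 1;0 0 0 0 0 3.5 1;0 0 0 0 0 5 1;0 0 0 0 -4 5 1;0 0 0 0 -7 5 1'
python3 -m jog '0 0 0 0 -4 0 1;0 0 0 0 -4 0 1;0 0 0 0 -4 0 1'
python3 -c "
from h import *
disc('paperweight','pw',12);disc('coaster','co',2);print(env.state()['ee_pos'],env.state()['force'])
a=grab_frame('top');b=grab_frame('scene')
o=np.vstack([cv2.resize(a[160:290,240:440],(660,290)),cv2.resize(b[120:260,110:430],(660,290))]);cv2.imwrite('pics/f.png',o[:,:,::-1])
for q in('stapler','staple_box','pen_cup','ink_pad'): print(q,[np.round(d['box'],1) for d in spotter.look_for(q,'top')][:1])"
```

```text
time_s: 44.02
ee_pos: [418.4, -207.1, 21.2]
ee_rot: [180.0, 0.0, -11.4]
force: [-0.4, -0.2, -0.6]
gripper_width: 90.8
time_s: 44.65
ee_pos: [418.9, -333.3, 147.3]
ee_rot: [179.9, -0.1, -11.3]
force: [-0.1, -0.8, -0.2]
gripper_width: 90.9
time_s: 45.02
ee_pos: [418.0, -434.5, 145.6]
ee_rot: [180.0, -0.0, -11.6]
force: [0.6, 0.5, 0.1]
gripper_width: 91.2
paperweight top 0.62 [np.int64(23), np.int64(21)] [ 419.8 -203.8]
paperweight scene 0.63 [np.int64(22), np.int64(23)] [ 420.1 -207.4]
paperweight both [ 420.1 -205.5] 0.7
coaster top 0.57 [np.int64(10), np.int64(21)] [ 422.4 -188.3]
coaster scene 0.63 [np.int64(22), np.int64(9)] [ 435.9 -204. ]
coaster both [ 425.8 -196.4] 3.0
[ 418.58046518 -431.11846982  146.52265136] [-0.54955757  0.98066844 -0.97026701]
stapler [array([425.4, 146.9,  20. ,  50. ])]
staple_box [array([195.9, 120.2,  18.4,  30. ])]
pen_cup [array([128.2, 142.6,  40.8,  35. ])]
ink_pad [array([ 84.8, 235.1,  48. ,  38.8])]
```

View pics/f.png

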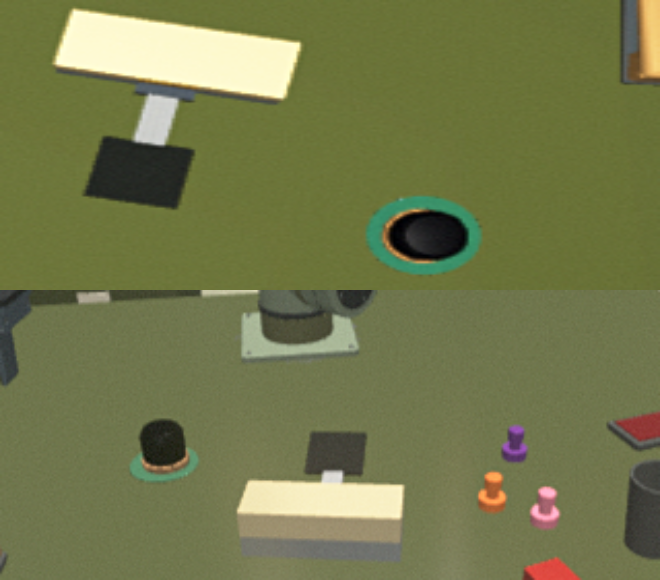

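The lid is shut at (180,50) in the top half of the picture. The weight stands on the coaster in the middle of the felt at (425,235), and the bystanders' boxes are essentially unchanged. Handing in.

```bash
python3 -c "
from workcell import env
print(env.job_done(), env.state()['time_s'])"
```

```text
the job is handed in; nothing more can be done
the job is handed in; nothing more can be done
```

I did the whole job and handed it in at about 45 s of the 210 s allowed. The hand-in gave no verdict, so the results below are my own measurements.

- **Lid held open:** The paperweight stood on the lever pad by itself and kept the lid up while the stamps went in.
- **Stamps:** All four were present and stand upright, with red in pocket 3, yellow in 2, brown in 1 and blue in 0. The top camera put each within about 3 mm of its pocket centre just before the lid closed; the limit is 9 mm.
- **Lid closed:** After I lifted the paperweight off, both cameras showed the lid shut.
- **Coaster and paperweight:** Before the weight went on, the coaster was about 2 mm from the felt spot's centre. The paperweight stands on it about 2 mm off centre.
- **Bystanders:** Their detections match the start within a few pixels, and the gripper is clear of everything. I compared these by eye, without converting them to millimetres.

**Checks that disagreed:**
- **Coaster under the weight:** The last coaster fit was about 13 mm off, because only a rim showed around the weight. I relied on the earlier unobstructed fit and the final picture, where the rim looks even.
- **Felt spot:** Some felt readings taken with the arm or coaster in the way were up to 9 mm off. I used the early unobstructed one.
- **Stamps in pockets:** The scene camera read them about 20 mm too far forward because the open lid hid part of them, so I used the top camera.

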